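Weigh a part-used paint tin on the counter balance

ROBOT

A 7-joint arm with a two-finger parallel gripper is mounted at the origin on a cart in front of the work surface, level with it; the furniture and walls round the work are solid. World frame = base frame: x ahead of the robot, y to its left, z up, the work surface at z = 0. Lengths are in m, angles in rad, forces in N, time in s.
With the tool pointing down it reaches from about 0.4 to 0.875 m from the base axis. Payload 4.4 kg.
Tool frame: the origin (TCP) lies between the finger pads; the fingertips stand 11 mm ahead of it and the grasp point (between the pads) lies 8 mm behind it; z points along the fingers, y is the line along which they close (so a half turn about z gives the same grasp; the last joint's range is limited). The gripper opens to 85 mm and grips with 20 to 120 N. Pads are 22 mm wide; open, the fingers measure 114 mm over their backs; the gripper's body (76 mm by 85 mm) begins 54 mm behind the grasp point. The pads swing forward as they close: fully open they stand 13 mm farther back than shut.
Start: joints at [1.104, 0.628, 0.038, 1.517, -0.027, 0.996, -0.02], TCP at [0.254, -0.598, 0.242] pointing down, gripper open.
Joint ranges: [-3.06, 3.06], [-0.37, 2.12], [-1.25, 1.32], [0.18, 2.47], [-1.1, 4.24], [0.23, 1.98], [-2.94, 2.94]. Speed limits (rad/s): [2.57, 2.57, 3.14, 3.14, 3.14, 3.14, 3.14].

INTERFACE

Orientations are given as a unit quaternion [w, x, y, z].
In Python, from rig import env gives the robot as it stands.
- The arm moves only by the shell command python3 -m handwheel 'ROWS'. ROWS is JSON, a list of rows, each a list of 7 numbers: the opening in per cent of the stroke, from 0 (shut) to 100 (fully open), then the shift along the tool's x, y, z in cm, then the turn, a rotation vector about the tool's x, y, z in rad. In form: [[grip, x, y, z, wx, wy, wz], ...]. A call has 1 to 12 rows; each row is the pose to reach, as a shift and turn from the pose commanded when the call began, along the tool's axes at that moment; what a row does not reach only later rows make up. A row lasts 1/10 s, in which the tool goes at most 50 mm and 8.59 degrees, less where a joint would pass 70% of its speed; a pose out of reach is approached as far as the arm can. A call with a gripper value outside its range is refused whole. The fingers move at their own pace and stop on an object; the grip force is fixed at half the most. Time passes only in rows, so rows that repeat a pose let the fingers close. It gives the time, the measured TCP pose, the force, the opening and the grip force at its end, in the units of the state.
- env.sense(): the state, without advancing time (a new reading comes with each control period).
- env.capture(name): name is "side" or "top"; returns the picture (480x640x3 uint8, blue, green, red); there is no depth.
- env.camera_info(name): a dict with "fx", "fy", "cx", "cy" (pixels), "extrinsics" (4x4, takes a point from camera to world coordinates). Camera axes: x right, y down, z forward; pixel columns grow to the right and rows downward; lengths in m; the calibration is good to about 2 mm. A picture is of the moment at which its call begins. camera_info takes no time and is no camera call.
- env.close_job(): hands the job in; it is judged then, once.
The state is a dict: "clock": time; "joint_pos": joint angles; "joint_velocities": joint speeds; "effort": joint torques, N m; "ee_pos": TCP position; "ee_rot": TCP orientation; "wrist_force": force on the tool from outside, world axes, zero at the start; "moment": the same for the moment, N m; "finger_gap": finger opening in m; "grip_force": force on a finger pad.
Only numpy, scipy, OpenCV 4.12 (cv2) and the standard library are available. Lean on these libraries where they do the work, as an engineer would, in place of code of your own. Each camera call takes 0.05 s, during which the arm holds its last target. There are 200 camera calls.

TASK

Weigh the paint tin that stands on the two-pan balance: stand steel weights upright, side by side, on the floor of the empty pan until the beam comes level and rests with its needle between the two pins. Use only the three weights; any that are not needed must end up standing on the table, and the tin stays upright in its pan. Do not disturb the other things on the table.

Things in the scene. Friction and masses are not known exactly. Their poses are not given: they have to be found in the camera images.
- pan_weights_floor (a point): Centre of the floor of the empty weights pan: round steel dish, flat floor 112 mm across, rim 132 mm across and 5 mm above the floor. The pan stays level; its floor is 108 mm above the table with the beam level, 25 mm more or less at the stops. A load counts the same anywhere in the dish. z is up, y points along the beam away from the balance's middle, x across the beam.
- pan_tin_floor (a point): Centre of the floor of the other pan, same dish, in which the paint tin stands; about 200 mm from the weights pan, along that pan's -y.
- sight_plate (a point): Top middle of the upright plate (50 mm wide along the beam, top 125 mm above the table) in the middle of the balance. Two small pins stand on it; a needle on the beam (tip 148 mm high) stands between them when the beam is within about 0.047 rad of level.
- beam (a joint): Tilt of the beam, rad: 0 level, positive = weights pan high (tin heavier), stops at +0.25 and -0.25. Between the stops it settles, in about 1 s, at 0.00143 rad per gram (0.1 rad for 70 g) of difference between the pans; a difference of 175 g or more holds it at a stop.
- cash_box_lid (a point): Middle of the upper edge of the open lid of the cash box, a fixed obstacle. The box lies in front of the lid: 184 mm along x, 260 mm along y, 62 mm high. The lid stands up at its far side, as wide as the box, 255 mm high and 55 mm thick.
- tin_center (a point): Centre of a small closed paint tin, 75 mm across, 76 mm high, standing in the tin pan. Its contents are unknown: it weighs somewhere between 110 and 330 g.
- weight_large_center (a point): Centre (half-way up) of the large steel weight of 200 g: upright cylinder 33 mm across and 29 mm high with a 12 mm knob on top, 38 mm high in all, so this point is 19 mm above its foot. z is up when it stands. Starts standing on the table at one of three places among the other things. Pick it up by the cylinder.
- weight_medium_center (a point): Centre (half-way up) of the medium steel weight of 100 g: upright cylinder 26 mm across and 24 mm high with a 12 mm knob on top, 33 mm high in all, so this point is 16.5 mm above its foot. z is up when it stands. Starts standing on the table at one of three places among the other things. Pick it up by the cylinder.
- weight_small_center (a point): Centre (half-way up) of the small steel weight of 50 g: upright cylinder 21 mm across and 18 mm high with a 12 mm knob on top, 27 mm high in all, so this point is 13.5 mm above its foot. z is up when it stands. Starts standing on the table at one of three places among the other things. Pick it up by the cylinder.
- label_roll_center (a point): Bystander, to be left alone. Centre of a roll of paper labels lying flat, 56 mm across, 22 mm high.
- die_center (a point): Bystander, to be left alone. Centre of a die, 23 mm cube, sides along its x and y.
- carton_center (a point): Bystander, to be left alone. Centre of a small upright printed carton, 26 mm along its x, 46 mm along its y, 62 mm high.
- stapler_center (a point): Bystander, to be left alone. Centre of a desk stapler, 32 mm along its x, 135 mm along its y, 50 mm high.
- badge_tin_center (a point): Bystander, to be left alone. Centre of a flat round badge tin, 38 mm across, 12 mm high.
- marker_center (a point): Bystander, to be left alone. Centre of a capped marker pen lying down, 19 mm along its x, 138 mm along its y, 20 mm high.
- padlock_center (a point): Bystander, to be left alone. Centre of a brass padlock lying flat, 60 mm along its x, 38 mm along its y, 14 mm high.

How it is judged:
By the outcome, as a careful person would: the job done as asked, in the order asked, and still so for the second after the job is handed in, with the robot touching nothing.
It also fails if it takes over 67 s, if anything falls off the work surface, if the arm or the gripper's body presses on something with over 40 N, if the wrist force passes 120 N, or if a joint passes its speed limit or range.

## Working session

There is one attempt and no reset: what is moved stays moved. The work goes in short steps, Python scripts to look and compute and a shell command to move; the robot and the scene stay as the last step left them, time stands still between calls to the robot, and variables do not carry over. Pictures are saved under pics/ and viewed, at most 10 in all, crops included, and the job is handed in when it is done.

```bash
mkdir -p pics; python3 - <<'E'
from rig import env
import cv2,numpy as np
for n in("top","side"):
    im=env.capture(n); cv2.imwrite(f"pics/{n}0.png",im)
    c=env.camera_info(n); print(n,c["fx"],c["fy"],c["cx"],c["cy"]); print(np.round(c["extrinsics"],4))
s=env.sense(); print(s["clock"],s["ee_pos"],s["ee_rot"],s["finger_gap"],s["wrist_force"])
E
```

```text
top 451.72161489375344 451.72161489375344 325.5043734583982 236.54133892431534
[[-1.0000e-04 -9.9430e-01  1.0710e-01  4.2020e-01]
 [-1.0000e+00  2.0000e-04  7.0000e-04  1.2110e-01]
 [-7.0000e-04 -1.0710e-01 -9.9430e-01  1.4655e+00]
 [ 0.0000e+00  0.0000e+00  0.0000e+00  1.0000e+00]]
side 446.7654444119836 446.7654444119836 322.101360923885 236.51204503769472
[[ 0.9991  0.0326 -0.0271  0.5712]
 [ 0.0397 -0.4948  0.8681 -0.7483]
 [ 0.0149 -0.8684 -0.4957  0.6681]
 [ 0.      0.      0.      1.    ]]
0.1 [ 0.25343165 -0.59797456  0.2414916 ] [-8.28560203e-04  9.79982817e-01  1.99080282e-01 -1.84534667e-04] 0.08534112024194887 [-0.12581614 -0.14240343  0.05035792]
```

View pics/top0.png

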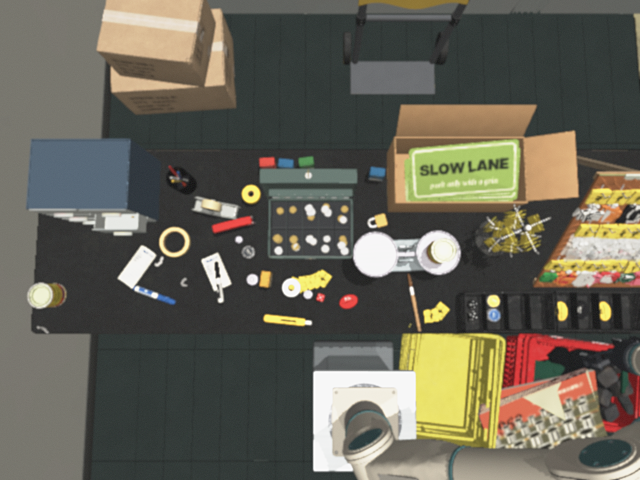

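View pics/side0.png

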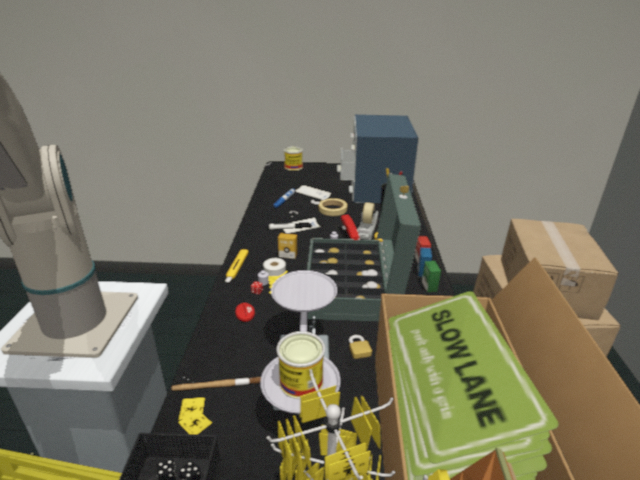

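The top view shows the balance with the weights pan at about (375,255) and the tin at (440,250). Small round objects lie near (239,240), (248,253), (252,280) and (308,295). I'll zoom in on those.

```bash
python3 - <<'E'
import cv2
t=cv2.imread("pics/top0.png")[225:335,220:360]; s=cv2.imread("pics/side0.png")[190:340,220:400]
cv2.imwrite("pics/t1.png",cv2.resize(t,None,fx=5.4,fy=5.4,interpolation=cv2.INTER_CUBIC))
cv2.imwrite("pics/s1.png",cv2.resize(s,None,fx=4,fy=4,interpolation=cv2.INTER_CUBIC))
E
```

```text
(no output)
```

View pics/t1.png

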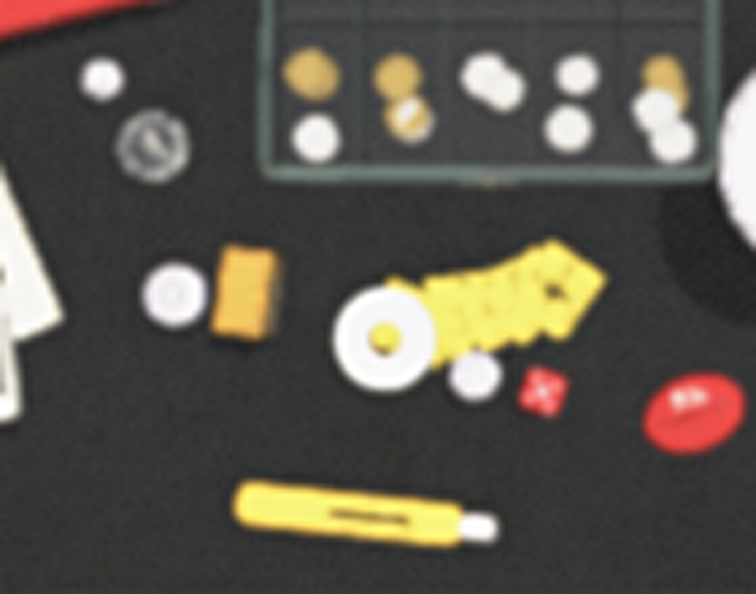

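View pics/s1.png

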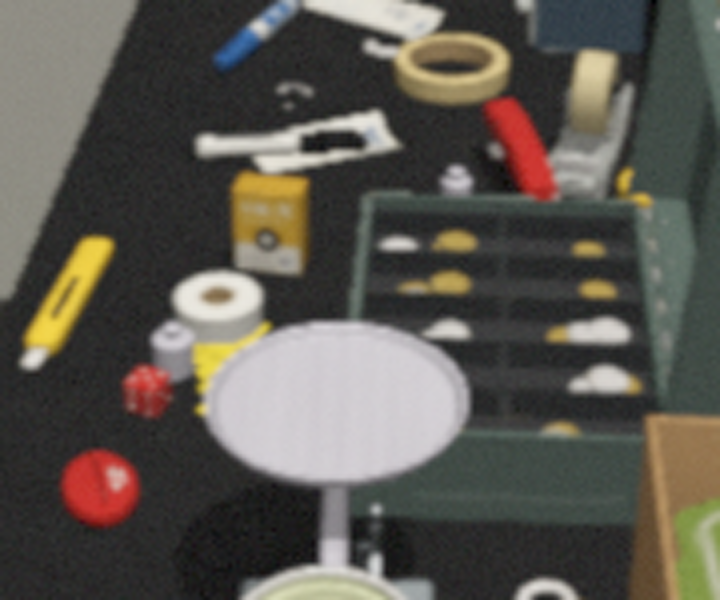

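The top crop shows the small weight at (239,240), the large one at (252.5,279.5) beside the carton, and the medium one at (308,294.5) between the label roll, the die and the yellow notes. The side view shows the weights pan fully up. Next I'll compute positions.

```bash
cat > h.py <<'E'
from rig import env
import cv2,numpy as np
def ray(n,u,v,z):
    c=env.camera_info(n);T=np.array(c["extrinsics"])
    d=T[:3,:3]@[(u-c["cx"])/c["fx"],(v-c["cy"])/c["fy"],1];o=T[:3,3]
    return o+d*(z-o[2])/d[2]
def proj(n,p):
    c=env.camera_info(n);T=np.linalg.inv(np.array(c["extrinsics"]))
    q=T[:3,:3]@p+T[:3,3];return c["fx"]*q[0]/q[2]+c["cx"],c["fy"]*q[1]/q[2]+c["cy"]
def blobs(im,mask,box,k=4):
    x0,y0,x1,y1=box
    n,l,s,c=cv2.connectedComponentsWithStats(mask[y0:y1,x0:x1].astype(np.uint8))
    return [(s[i][4],round(c[i][0]+x0,1),round(c[i][1]+y0,1),*(s[i][:4]+[x0,y0,0,0])) for i in range(1,n) if s[i][4]>k]
def toolshift(p,s=None):
    "shift in cm in tool axes from current measured TCP to world p"
    from scipy.spatial.transform import Rotation as R
    s=s or env.sense(); r=R.from_quat(np.roll(s["ee_rot"],-1))
    return np.round(r.inv().apply(np.array(p)-s["ee_pos"])*100,2), np.round(r.as_matrix(),3)
E
python3 - <<'E'
from h import *
t=cv2.imread("pics/top0.png");m=t.min(2)>120
for nm,b,h in(("S",(232,233,245,246),.018),("L",(242,270,259,288),.029),("M",(302,288,314,301),.024),("pan",(345,228,399,285),.135)):
    for a in blobs(t,m,b,15): print(nm,a,np.round(ray("top",a[1],a[2],h),4),np.round(ray("top",a[3]+a[5]/2-.5,a[4]+a[6]/2-.5,h),4))
for nm,u,v,h in(("carton",265,279.5,.062),("roll",291,287.5,.022),("die",320.5,297.5,.023),("tin",438,250,.16),("boxfront",311,258,.062),("boxleft",269,230,.062),("lidtop",308,175,.255),("yel_lo_left",301,292,0),("yel_r",332,276.5,0),("padlock",377,220,.014)): print(nm,np.round(ray("top",u,v,h),3))
s=cv2.imread("pics/side0.png").astype(int); y=(s[...,2]>180)&(s[...,1]>160)&(s[...,0]<130)
print(blobs(s,y,(255,255,300,300),8))
print(toolshift([0.4,0.4,0.25]))
E
```

```text
S (np.int32(46), np.float64(238.5), np.float64(239.1), np.int64(235), np.int64(236), np.int64(8), np.int64(7)) [0.5678 0.4024 0.018 ] [0.5681 0.4024 0.018 ]
L (np.int32(110), np.float64(251.9), np.float64(279.2), np.int64(246), np.int64(274), np.int64(12), np.int64(12)) [0.4391 0.3552 0.029 ] [0.4381 0.3564 0.029 ]
M (np.int32(75), np.float64(307.6), np.float64(294.0), np.int64(303), np.int64(290), np.int64(10), np.int64(9)) [0.3924 0.1788 0.024 ] [0.3924 0.1791 0.024 ]
pan (np.int32(1729), np.float64(376.2), np.float64(254.2), np.int64(353), np.int64(231), np.int64(46), np.int64(46)) [ 0.511  -0.0275  0.135 ] [ 0.5131 -0.0255  0.135 ]
pan (np.int32(34), np.float64(346.1), np.float64(249.9), np.int64(345), np.int64(242), np.int64(4), np.int64(14)) [0.5238 0.0612 0.135 ] [0.5279 0.06   0.135 ]
carton [0.438 0.309 0.062]
roll [0.413 0.232 0.022]
die [0.381 0.138 0.023]
tin [ 0.521 -0.204  0.16 ]
boxfront [0.504 0.167 0.062]
boxleft [0.592 0.299 0.062]
lidtop [0.72  0.17  0.255]
yel_lo_left [0.398 0.201 0.   ]
yel_r [0.448 0.101 0.   ]
padlock [ 0.63  -0.045  0.014]
[(np.int32(85), np.float64(274.0), np.float64(278.2), np.int64(268), np.int64(271), np.int64(19), np.int64(17))]
(array([ 52.44, -86.17,  -0.71]), array([[ 0.921,  0.39 , -0.001],
       [ 0.39 , -0.921,  0.002],
       [-0.   , -0.002, -1.   ]]))
```

```bash
python3 -m handwheel '[[60,37.5,-38.2,-6,0,0,-1.17],[60,37.5,-38.2,-6,0,0,-1.17],[60,37.5,-38.2,-6,0,0,-1.17],[60,37.5,-38.2,-6,0,0,-1.17],[60,37.5,-38.2,-6,0,0,-1.17],[60,37.5,-38.2,-6,0,0,-1.17],[60,37.5,-38.2,-6,0,0,-1.17],[60,37.5,-38.2,-6,0,0,-1.17],[60,37.5,-38.2,-6,0,0,-1.17],[60,37.5,-38.2,-6,0,0,-1.17],[60,37.5,-38.2,-6,0,0,-1.17],[60,37.5,-38.2,-6,0,0,-1.17]]'; python3 -c "
from h import *
print(toolshift([.4385,.3558,.12]),env.sense()['joint_pos'])"
```

```text
clock: 1.3
ee_pos: [0.4521, -0.0944, 0.3031]
ee_rot: [0.0, 0.704, 0.711, 0.002]
wrist_force: [-0.5, 0.5, 0.3]
finger_gap: 0.0511
grip_force: 0.0
(array([44.98, -0.96, 18.43]), array([[-0.01 ,  1.   ,  0.003],
       [ 1.   ,  0.01 ,  0.003],
       [ 0.003,  0.003, -1.   ]])) [ 0.45415068  0.30163012 -0.39896083  1.92996452  0.1403025   0.93434304
 -0.00202835]
```

```bash
python3 -m handwheel '[[60,25,-0.6,6,0,0,0],[60,25,-0.6,6,0,0,0],[60,25,-0.6,6,0,0,0],[60,25,-0.6,6,0,0,0],[60,25,-0.6,6,0,0,0],[60,45,-1,16,0,0,0],[60,45,-1,16,0,0,0],[60,45,-1,16,0,0,0],[60,45,-1,16,0,0,0],[60,45,-1,16,0,0,0],[60,45,-1,16,0,0,0],[60,45,-1,16,0,0,0]]'; python3 - <<'E'
from h import *
print(toolshift([.4385,.3558,.014]))
im=env.capture("side");cv2.imwrite("pics/s2.png",cv2.resize(im[190:340,220:400],None,fx=4,fy=4))
E
```

```text
clock: 2.5
ee_pos: [0.4396, 0.3487, 0.1415]
ee_rot: [0.0, 0.707, 0.707, -0.001]
wrist_force: [0.3, -0.9, 0.5]
finger_gap: 0.0513
grip_force: 0.0
(array([ 0.73, -0.09, 12.74]), array([[-0.001,  1.   , -0.001],
       [ 1.   ,  0.001, -0.002],
       [-0.002, -0.001, -1.   ]]))
```

View pics/s2.png

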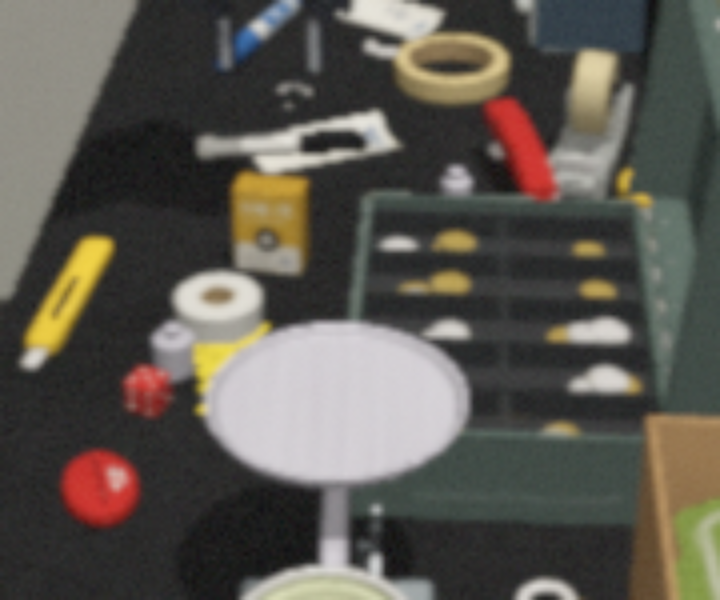

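The open fingers at (225,45) and (313,45) straddle the carton's column, with the large weight behind it, so the alignment is right. I'll descend.

```bash
python3 -m handwheel '[[60,0.7,0,5,0,0,0],[60,0.7,0,9,0,0,0],[60,0.7,0,10,0,0,0],[60,0.7,0,10,0,0,0],[60,0.7,0,10,0,0,0]]'; python3 -c "
from h import *
print(toolshift([.4385,.3558,.014])[0])"
```

```text
clock: 3.05
ee_pos: [0.4412, 0.3565, 0.044]
ee_rot: [0.0, 0.708, 0.707, 0.001]
wrist_force: [-0.4, 0.5, -0.2]
finger_gap: 0.0512
grip_force: 0.0
[-0.07 -0.27  3.  ]
```

```bash
python3 -m handwheel '[[60,0,-0.2,1.5,0,0,0],[60,0,-0.2,2.8,0,0,0],[60,0,-0.2,2.8,0,0,0],[20,0,-0.2,2.8,0,0,0],[20,0,-0.2,2.8,0,0,0],[20,0,-0.2,2.8,0,0,0],[20,0,-0.2,2.8,0,0,0],[20,0,-0.2,2.8,0,0,0]]'
```

```text
clock: 3.85
ee_pos: [0.4386, 0.3569, 0.0154]
ee_rot: [0.0, 0.707, 0.707, 0.001]
wrist_force: [0.4, -1.2, 5.8]
finger_gap: 0.0312
grip_force: 59.9
```

```bash
python3 -m handwheel '[[20,0,0,-5,0,0,0],[20,0,0,-10,0,0,0],[20,0,0,-15,0,0,0],[20,-5,1,-20,0,0,0],[20,-41,7.4,-20,0,0,0],[20,-41,7.4,-20,0,0,0],[20,-41,7.4,-20,0,0,0],[20,-41,7.4,-20,0,0,0],[20,-41,7.4,-20,0,0,0],[20,-41,7.4,-20,0,0,0],[20,-41,7.4,-20,0,0,0],[20,-41,7.4,-20,0,0,0]]';python3 -m handwheel '[[20,0,0,0,0,0,0],[20,0,0,0,0,0,0]]'; python3 - <<'E'
from h import *
print(toolshift([.513,-.053,.149])[0])
im=env.capture("side");cv2.imwrite("pics/s3.png",cv2.resize(im[200:420,220:400],None,fx=2.7,fy=2.7))
im=env.capture("top");cv2.imwrite("pics/t3.png",im)
E
```

```text
clock: 5.05
ee_pos: [0.5117, -0.0584, 0.2144]
ee_rot: [0.001, 0.709, 0.705, -0.001]
wrist_force: [0.2, 0.3, -2.4]
finger_gap: 0.0309
grip_force: 60.5
clock: 5.25
ee_pos: [0.5115, -0.0541, 0.2142]
ee_rot: [-0.0, 0.708, 0.706, -0.0]
wrist_force: [-0.1, 1.2, -1.9]
finger_gap: 0.0312
grip_force: 60.5
[0.11 0.15 6.52]
```

View pics/s3.png

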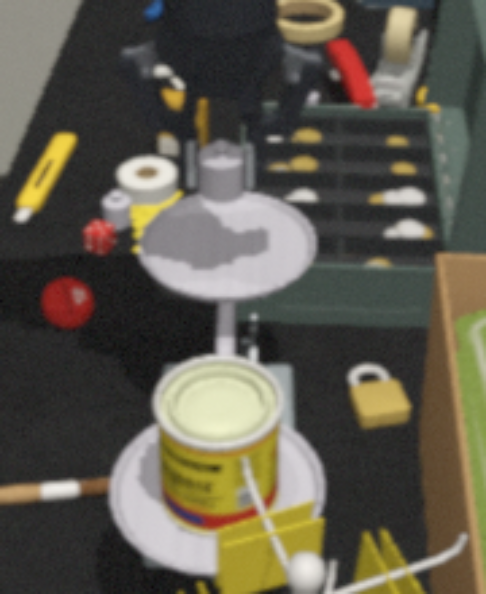

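The weight hangs upright in the grip at (222,170), above the pan at (230,243). I'll lower it.

```bash
python3 -m handwheel '[[20,0.1,0.1,3,0,0,0],[20,0.1,0.1,5,0,0,0],[20,0.1,0.1,6,0,0,0],[20,0.1,0.1,6.2,0,0,0],[20,0.1,0.1,6.4,0,0,0],[20,0.1,0.1,6.4,0,0,0]]'; python3 - <<'E'
from h import *
im=env.capture("side");cv2.imwrite("pics/s4.png",cv2.resize(im[220:340,240:360],None,fx=5,fy=5,interpolation=cv2.INTER_CUBIC))
E
```

```text
clock: 5.95
ee_pos: [0.5134, -0.0521, 0.1509]
ee_rot: [0.0, 0.707, 0.707, 0.0]
wrist_force: [0.4, 0.4, -2.1]
finger_gap: 0.0309
grip_force: 60.5
```

View pics/s4.png

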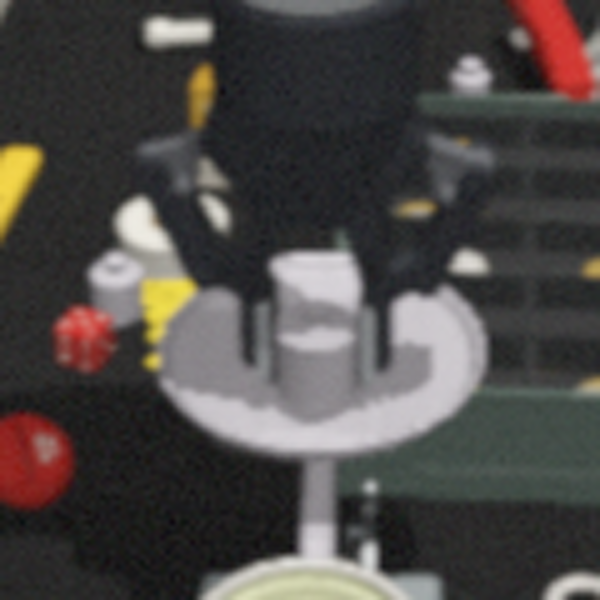

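The weight sits just above the dish floor, foot at (318,410), inside the rim. I'll lower the last 2 mm, release and retreat.

```bash
python3 -m handwheel '[[20,0,0,0.2,0,0,0],[20,0,0,0.25,0,0,0],[45,0,0,0.25,0,0,0],[55,0,0,0.25,0,0,0],[55,0,0,0.25,0,0,0],[55,0,0,-2,0,0,0],[55,0,0,-6,0,0,0],[55,0,0,-8,0,0,0],[55,12,-6,-8,0,0,0],[55,16,-8,-8,0,0,0],[55,16,-8,-8,0,0,0],[55,16,-8,-8,0,0,0]]'; python3 -m handwheel '[[55,0,0,0,0,0,0],[55,0,0,0,0,0,0],[55,0,0,0,0,0,0],[55,0,0,0,0,0,0],[55,0,0,0,0,0,0],[55,0,0,0,0,0,0]]'; python3 - <<'E'
from h import *
im=env.capture("side");cv2.imwrite("pics/s5raw.png",im)
t=env.capture("top");cv2.imwrite("pics/t5raw.png",t)
a=cv2.resize(im[215:425,230:380],None,fx=2.8,fy=2.8,interpolation=cv2.INTER_CUBIC);b=cv2.resize(t[220:290,340:470],None,fx=3,fy=3)
o=np.zeros((590,800,3),np.uint8);o[:a.shape[0],:a.shape[1]]=a;o[:b.shape[0],420-0:420+380]=b[:,:380]
cv2.imwrite("pics/v5.png",o)
E
```

```text
clock: 7.2
ee_pos: [0.431, 0.1109, 0.2308]
ee_rot: [-0.0, 0.706, 0.708, 0.001]
wrist_force: [1.4, 0.1, 0.7]
finger_gap: 0.0468
grip_force: 0.0
clock: 7.8
ee_pos: [0.4331, 0.1069, 0.2302]
ee_rot: [-0.0, 0.708, 0.707, -0.0]
wrist_force: [-0.3, 0.6, -0.4]
finger_gap: 0.0471
grip_force: 0.0
```

View pics/v5.png

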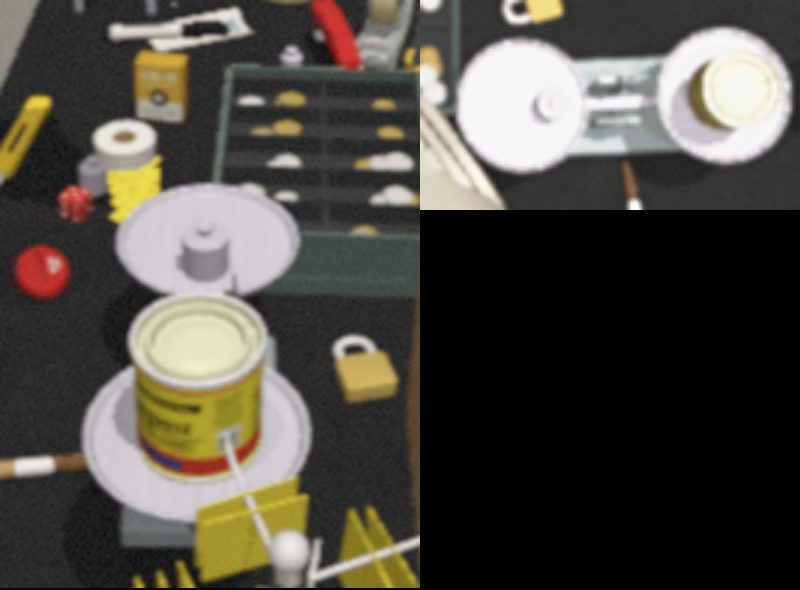

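The large weight stands in its pan at (205,250), and the weights pan has sunk below its upper stop, so the beam is off the stops. I'll quantify the tilt.

```bash
python3 - <<'E'
from h import *
env.capture("side");im=env.capture("side")
def pan(im,box):
    x0,y0,x1,y1=box;hsv=cv2.cvtColor(im,cv2.COLOR_BGR2HSV);m=((hsv[...,1]<45)&(hsv[...,2]>95)).astype(np.uint8)
    b=max(blobs(im,m,box,200),key=lambda a:a[0]);return b[3:]
for n,i in(("0",cv2.imread("pics/side0.png")),("5",cv2.imread("pics/s5raw.png")),("now",im)):
    print(n,pan(i,(262,262,342,328)),pan(i,(250,335,345,425)))
for z in (.108,.113,.118,.123,.128,.133,.138): print(z,np.round(proj("side",[.513,-.025,z]),1),np.round(proj("side",[.513,-.091,z]),1),np.round(proj("side",[.513,.041,z]),1),"tin",np.round(proj("side",[.517,-.285,.226-z]),1))
E
```

```text
0 (np.int64(270), np.int64(262), np.int64(72), np.int64(66)) (np.int64(260), np.int64(335), np.int64(81), np.int64(79))
5 (np.int64(271), np.int64(262), np.int64(71), np.int64(66)) (np.int64(259), np.int64(335), np.int64(83), np.int64(74))
now (np.int64(271), np.int64(262), np.int64(71), np.int64(66)) (np.int64(259), np.int64(335), np.int64(83), np.int64(74))
0.108 [303.5 298.8] [300.8 320.2] [305.8 280. ] tin [293.  399.4]
0.113 [303.5 296.9] [300.8 318.2] [305.8 278.1] tin [293.1 401.7]
0.118 [303.4 294.9] [300.8 316.1] [305.8 276.2] tin [293.2 404. ]
0.123 [303.4 292.9] [300.8 314. ] [305.8 274.3] tin [293.2 406.2]
0.128 [303.4 290.9] [300.7 312. ] [305.8 272.3] tin [293.3 408.4]
0.133 [303.4 288.9] [300.7 309.9] [305.8 270.4] tin [293.3 410.6]
0.138 [303.4 286.8] [300.7 307.8] [305.7 268.4] tin [293.4 412.8]
```

Judging by its edges, the weights pan has dropped about 10–11 px, or about 26 mm, so it is near level. I'll check that by edge profiles and look at the needle.

```bash
python3 - <<'E'
from h import *
im=env.capture("side");t=env.capture("top")
for n,i in(("0",cv2.imread("pics/side0.png")),("now",im)):
    g=cv2.GaussianBlur(i,(1,3),0).min(2).astype(int)
    for c in (288,318,324):
        col=g[:,c]; tr=[round(r+(100-col[r])/(col[r+1]-col[r]),1) for r in range(262,335) if (col[r]<100)!=(col[r+1]<100)]
        print(n,c,tr)
    for c in (262,268,275,285):
        col=g[:,c]; print(n,"tinpan",c,[round(r+(100-col[r])/(col[r+1]-col[r]),1) for r in range(345,425) if (col[r]<100)!=(col[r+1]<100)])
p0=np.array([.513,-.025]);
print(proj("top",[.515,-.122,.148]),proj("side",[.515,-.122,.148]))
a=cv2.resize(t[225:285,345:465],None,fx=6,fy=6,interpolation=cv2.INTER_CUBIC);b=cv2.resize(im[285:325,260:360],None,fx=6,fy=6,interpolation=cv2.INTER_CUBIC)
o=np.zeros((600,720,3),np.uint8);o[:360]=a;o[360:,:600]=b;cv2.imwrite("pics/v6.png",o)
E
```

```text
0 288 [np.float64(272.0), np.float64(308.7), np.float64(333.3)]
0 318 [np.float64(271.1), np.float64(309.1), np.float64(334.8)]
0 324 [np.float64(262.2), np.float64(273.2), np.float64(306.7), np.float64(334.5)]
0 tinpan 262 [np.float64(371.8), np.float64(392.6)]
0 tinpan 268 [np.float64(363.1), np.float64(400.9)]
0 tinpan 275 [np.float64(357.3), np.float64(407.6)]
0 tinpan 285 [np.float64(362.9), np.float64(391.6), np.float64(410.9)]
now 288 [np.float64(282.4)]
now 318 [np.float64(279.6), np.float64(319.6), np.float64(323.0)]
now 324 [np.float64(262.3), np.float64(281.8), np.float64(317.4), np.float64(329.8)]
now tinpan 262 [np.float64(358.4), np.float64(383.3)]
now tinpan 268 [np.float64(351.0), np.float64(390.3)]
now tinpan 275 [np.float64(345.6), np.float64(404.4)]
now tinpan 285 [np.float64(350.6), np.float64(380.5), np.float64(405.4)]
(np.float64(409.0166019809366), np.float64(252.53463960223073)) (np.float64(300.3575530671603), np.float64(314.3370730054209))
```

View pics/v6.png

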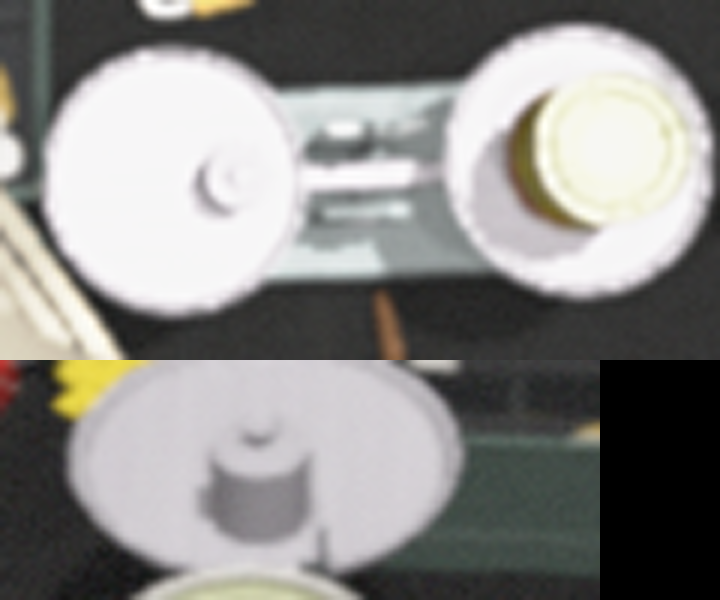

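The beam is clearly near level. The dark pointer by the plate is at (322,545) in the crop, and the large weight is upright at (225,180). I'll make one refined tilt estimate from ellipse fits to both pans, before and after.

```bash
python3 - <<'E'
from h import *
from scipy.optimize import least_squares
ims={"0":cv2.imread("pics/side0.png"),"1":cv2.imread("pics/s5raw.png"),"2":env.capture("side"),"3":env.capture("side")}
def edges(im,c0,R):
    g=im.min(2).astype(float);P=[]
    for a in np.arange(0,2*np.pi,.05):
        u=np.array([np.cos(a),np.sin(a)*R[1]/R[0]])
        prof=[];rs=np.arange(.78,1.3,.01)
        q=np.array([c0+u*R[0]*r for r in rs],np.float32)
        prof=cv2.remap(g.astype(np.float32),q[:,0].reshape(-1,1),q[:,1].reshape(-1,1),cv2.INTER_LINEAR).ravel()
        if prof[:8].min()<120: continue
        k=np.where(prof<112)[0]
        if len(k) and prof[k[0]:k[0]+6].mean()<90: P.append(q[k[0]])
    return np.array(P)
def rim(p,pts,side):   # fit rim circle centre (x,y,z), r=.066, residual in px via ray onto plane
    r=np.array([ray("side",u,v,p[2])[:2] for u,v in pts]); return (np.hypot(*(r-p[:2]).T)-p[3])*300
for nm,y0,cs,R in(("W",-.025,{"0":(305,290),"x":(304.5,300.5)},(33,20)),("T",-.22,{"0":(301,383),"x":(300.5,372)},(41,27))):
    for k,im in ims.items():
        P=edges(im,np.array(cs.get(k,cs["x"])),R)
        # fix y from beam geometry
        def f(q): 
            t=q[1]; s=1 if nm=="W" else -1
            return rim([q[0],q[2]+s*.1*(np.cos(t)),.113+s*.1*np.sin(t),.066],P,s)
        r=least_squares(lambda q:np.r_[f([q[0],q[1],-.1245+0*q[1]+q[2]]),q[2]*300/2*10],[.513,.1,0],loss="soft_l1")
        print(nm,k,len(P),np.round(r.x,4),"rms",round(np.sqrt(np.mean(f([r.x[0],r.x[1],-.1245+r.x[2]])**2)),2))
E
```

```text
Traceback (most recent call last):
  File "h.py", line 4, in ray
    c=env.camera_info(n);T=np.array(c["extrinsics"])
ValueError: time passes only in moves, steps and waits
```

camera_info can't be polled that often, so I'll simplify: cv2.fitEllipse on the rim points, then compare the centres.

```bash
sed -i 's/^def ray/import functools\nci=functools.cache(lambda n:env.camera_info(n))\ndef ray/; s/c=env.camera_info(n)/c=ci(n)/' h.py; python3 - <<'E'
from h import *
ims={"0":cv2.imread("pics/side0.png"),"1":cv2.imread("pics/s5raw.png"),"2":env.capture("side")}
def edges(im,c0,R):
    g=im.min(2).astype(np.float32);P=[]
    for a in np.arange(0,2*np.pi,.05):
        q=np.array([c0+R*r*np.array([np.cos(a),np.sin(a)]) for r in np.arange(.78,1.3,.01)],np.float32)
        p=cv2.remap(g,q[:,0].reshape(-1,1),q[:,1].reshape(-1,1),cv2.INTER_LINEAR).ravel()
        k=np.where(p<112)[0]
        if p[:8].min()>120 and len(k) and p[k[0]:k[0]+6].mean()<90: P.append(q[k[0]])
    return np.array(P)
for nm,C,R in(("W",{"0":(305,290)},(33,20)),("T",{"0":(301,383)},(41,27))):
    for k,im in ims.items():
        P=edges(im,np.array(C.get(k,(304.5,300.5) if nm=="W" else (300.5,372))),np.array(R))
        for _ in range(3):
            e=cv2.fitEllipse(P); th=np.radians(e[2]);d=(P-e[0])@np.array([[np.cos(th),-np.sin(th)],[np.sin(th),np.cos(th)]])
            r=np.hypot(*(d/(np.array(e[1])/2)).T); P=P[abs(r-1)<.03]
        print(nm,k,len(P),np.round(e[0],1),np.round(e[1],1),round(e[2]))
for t in(.25,.1,.05,0,-.05): print(t,*[np.round(np.mean([proj("side",[.515+s*.0,-.1245+s*.1*np.cos(t)+dy,.113+s*.1*np.sin(t)]) for dy in(.066,-.066)],0),1) for s in(1,-1)])
E
```

```text
W 0 103 [303.6 290.1] [41.3 67.2] 89
W 1 89 [303.8 300.7] [41.9 66.1] 89
W 2 81 [303.9 300.6] [42.  66.1] 89
T 0 65 [300.  381.4] [62.6 80.6] 86
T 1 60 [299.7 369.9] [61.9 82.4] 87
T 2 59 [299.7 369.8] [61.5 82.4] 87
0.25 [304.1 289. ] [295.5 383.1]
0.1 [304.3 294.2] [295.3 378. ]
0.05 [304.3 296.1] [295.2 376. ]
0 [304.3 298. ] [295.1 373.9]
-0.05 [304.3 300. ] [295.1 371.7]
```

The tilt is about −0.046 rad, i.e. the 200 g weight is roughly 32 g too heavy and the tin is about 168 g. 150 g (medium + small) should rest at about +0.025, so the large weight goes back to its spot.

```bash
python3 - <<'E'
from h import *
print(ray("top",383.7,255,.138)); print(toolshift([.513,-.050,.2])[0],env.sense()["clock"])
E
```

```text
[ 0.50846495 -0.04921547  0.138     ]
[-15.76   8.01   3.03] 8.25
```

```bash
python3 -m handwheel '[[60,-15.8,8,0,0,0,0],[60,-15.8,8,0,0,0,0],[60,-15.8,8,0,0,0,0],[60,-15.8,8,0,0,0,0],[60,-15.8,8,0,0,0,0],[60,-15.8,8,3,0,0,0],[60,-15.8,8,3,0,0,0],[60,-15.8,8,3,0,0,0]]'; python3 -c "
from h import *
print(toolshift([.512,-.05,.121])[0])
cv2.imwrite('pics/s7.png',cv2.resize(env.capture('side')[215:335,240:360],None,fx=5,fy=5,interpolation=cv2.INTER_CUBIC))"
```

```text
clock: 9.05
ee_pos: [0.5122, -0.0495, 0.2003]
ee_rot: [-0.001, 0.707, 0.708, -0.0]
wrist_force: [-0.4, -0.8, 0.4]
finger_gap: 0.0512
grip_force: 0.0
[-0.06 -0.01  7.93]
```

View pics/s7.png

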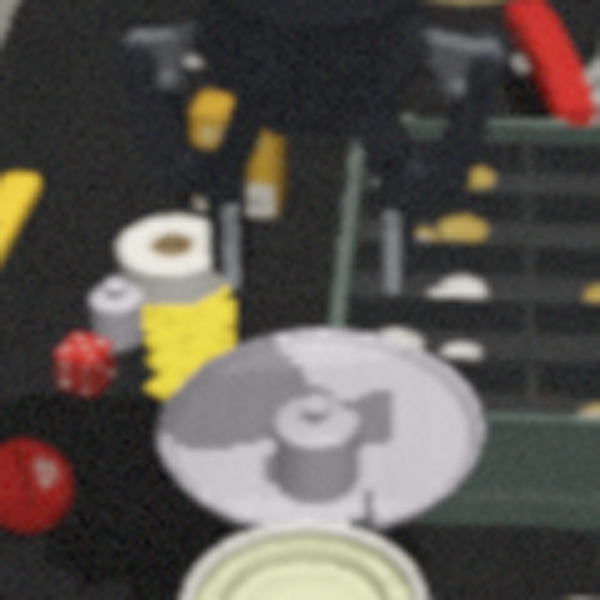

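The open fingers at (230,250) and (392,250) are centred on the large weight at (316,440). That was my tenth picture, so the rest goes by numbers.

```bash
python3 -m handwheel '[[60,0,0,4,0,0,0],[60,0,0,7,0,0,0],[60,0,0,7.9,0,0,0],[60,0,0,7.9,0,0,0],[20,0,0,7.9,0,0,0],[20,0,0,7.9,0,0,0],[20,0,0,7.9,0,0,0],[20,0,0,7.9,0,0,0],[20,0,0,7.9,0,0,0]]' && python3 -m handwheel '[[20,0,0,-3,0,0,0],[20,0,0,-7,0,0,0],[20,0,0,-8,0,0,0],[20,40.7,-7.4,-8,0,0,0],[20,40.7,-7.4,-8,0,0,0],[20,40.7,-7.4,-8,0,0,0],[20,40.7,-7.4,-8,0,0,0],[20,40.7,-7.4,-8,0,0,0],[20,40.7,-7.4,-8,0,0,0],[20,40.7,-7.4,-8,0,0,0],[20,40.7,-7.4,-8,0,0,0],[20,40.7,-7.4,-8,0,0,0]]'; python3 -m handwheel '[[20,0,0,0,0,0,0],[20,0,0,0,0,0,0]]'; python3 -c "
from h import *
print(toolshift([.4385,.357,.02])[0])"
```

```text
clock: 10.0
ee_pos: [0.5137, -0.0504, 0.1219]
ee_rot: [0.001, 0.707, 0.707, 0.001]
wrist_force: [1.1, 0.3, 0.1]
finger_gap: 0.0309
grip_force: 59.3
clock: 11.2
ee_pos: [0.4356, 0.3634, 0.2009]
ee_rot: [-0.002, 0.704, 0.71, 0.001]
wrist_force: [-0.4, -1.0, -1.7]
finger_gap: 0.0308
grip_force: 60.1
clock: 11.4
ee_pos: [0.4388, 0.3547, 0.2003]
ee_rot: [0.001, 0.707, 0.707, -0.002]
wrist_force: [-0.4, -0.6, -2.3]
finger_gap: 0.0304
grip_force: 60.1
[ 0.28 -0.   18.03]
```

```bash
python3 -m handwheel '[[20,0.2,0,5,0,0,0],[20,0.2,0,10,0,0,0],[20,0.2,0,15,0,0,0],[20,0.2,0,17,0,0,0],[20,0.2,0,17.6,0,0,0],[20,0.2,0,17.9,0,0,0],[20,0.2,0,18,0,0,0],[20,0.2,0,18,0,0,0]]'
```

```text
clock: 12.2
ee_pos: [0.4387, 0.3545, 0.0231]
ee_rot: [0.001, 0.708, 0.706, -0.002]
wrist_force: [-1.3, -2.7, 3.1]
finger_gap: 0.0313
grip_force: 60.8
```

The large weight is down on the table. I'll release and rise, then check the height of the yellow notes beside the medium weight from the two views.

```bash
python3 -m handwheel '[[45,0,0,0,0,0,0],[60,0,0,0,0,0,0],[60,0,0,0,0,0,0],[60,0,0,-3,0,0,0],[60,0,0,-8,0,0,0],[60,0,0,-13,0,0,0],[50,-17.6,-4.6,-13,0,0,0],[50,-17.6,-4.6,-13,0,0,0],[50,-17.6,-4.6,-13,0,0,0],[50,-17.6,-4.6,-13,0,0,0],[50,-17.6,-4.6,-13,0,0,0],[50,-17.6,-4.6,-13,0,0,0]]'; python3 - <<'E'
from h import *
s=cv2.imread("pics/side0.png").astype(int);t=cv2.imread("pics/top0.png").astype(int)
Y=lambda i:(i[...,2]>150)&(i[...,1]>140)&(i[...,0]<i[...,1]-60)
def big(i,b): 
    x0,y0,x1,y1=b; m=np.zeros(i.shape[:2],np.uint8); m[y0:y1,x0:x1]=Y(i)[y0:y1,x0:x1]
    c=max(cv2.findContours(m,0,1)[0],key=cv2.contourArea); return c[:,0]
ct=big(t,(297,265,340,300));cs=big(s,(262,265,290,300))
print("side left x0..",cs[cs[:,0].argsort()][:5].tolist(),"low",cs[cs[:,1].argmax()])
bx=[max(ct[ct[:,0]==c][:,1]) for c in range(300,326,3)]
for z in(0,.01,.025): print(z,[tuple(np.round(proj("side",ray("top",c,b,z)),0)) for c,b in zip(range(300,326,3),bx)])
print([tuple(np.round(ray("top",c,b,.005)[:2],3)) for c,b in zip(range(300,326,3),bx)])
im=env.capture("top"); m=im.min(2)>120
print("L",[(a[:3],np.round(ray("top",a[1],a[2],.029),4)) for a in blobs(im,m,(240,268,261,290),15)],"M",[(a[:3],np.round(ray("top",a[1],a[2],.024),4)) for a in blobs(im,m,(302,288,314,301),15)])
print(toolshift([.3925,.179,.02])[0])
E
```

```text
clock: 13.4
ee_pos: [0.3936, 0.1824, 0.1517]
ee_rot: [0.0, 0.708, 0.707, 0.001]
wrist_force: [0.0, 0.6, 0.2]
finger_gap: 0.0427
grip_force: 0.0
side left x0.. [[268, 280], [268, 279], [268, 278], [268, 277], [269, 283]] low [270 287]
0 [(np.float64(266.0), np.float64(276.0)), (np.float64(267.0), np.float64(278.0)), (np.float64(269.0), np.float64(281.0)), (np.float64(269.0), np.float64(283.0)), (np.float64(269.0), np.float64(285.0)), (np.float64(270.0), np.float64(287.0)), (np.float64(269.0), np.float64(290.0)), (np.float64(270.0), np.float64(292.0)), (np.float64(270.0), np.float64(294.0))]
0.01 [(np.float64(266.0), np.float64(273.0)), (np.float64(267.0), np.float64(275.0)), (np.float64(269.0), np.float64(277.0)), (np.float64(268.0), np.float64(280.0)), (np.float64(269.0), np.float64(282.0)), (np.float64(270.0), np.float64(284.0)), (np.float64(269.0), np.float64(286.0)), (np.float64(270.0), np.float64(289.0)), (np.float64(269.0), np.float64(291.0))]
0.025 [(np.float64(266.0), np.float64(268.0)), (np.float64(267.0), np.float64(271.0)), (np.float64(269.0), np.float64(273.0)), (np.float64(268.0), np.float64(275.0)), (np.float64(269.0), np.float64(277.0)), (np.float64(270.0), np.float64(279.0)), (np.float64(269.0), np.float64(282.0)), (np.float64(270.0), np.float64(284.0)), (np.float64(269.0), np.float64(286.0))]
[(np.float64(0.398), np.float64(0.204)), (np.float64(0.402), np.float64(0.194)), (np.float64(0.408), np.float64(0.185)), (np.float64(0.408), np.float64(0.175)), (np.float64(0.411), np.float64(0.166)), (np.float64(0.414), np.float64(0.156)), (np.float64(0.414), np.float64(0.146)), (np.float64(0.418), np.float64(0.137)), (np.float64(0.418), np.float64(0.127))]
L [((np.int32(115), np.float64(252.5), np.float64(279.2)), array([0.4391, 0.3533, 0.029 ]))] M [((np.int32(156), np.float64(307.5), np.float64(294.0)), array([0.3924, 0.1791, 0.024 ]))]
[-0.47 -0.16 13.17]
```

The large weight is back upright at (0.439, 0.353), clear of the carton. The yellow notes are flat, because a near corner at row 294 fits z≈0. So the medium weight can be grasped with the fingertips just above them.

```bash
python3 -m handwheel '[[50,-0.2,-0.15,4,0,0,0],[50,-0.2,-0.15,8,0,0,0],[50,-0.2,-0.15,10,0,0,0],[50,-0.2,-0.15,10,0,0,0],[50,-0.2,-0.15,10,0,0,0]]'; python3 -c "
from h import *
print(toolshift([.3925,.179,.018])[0])"
```

```text
clock: 13.95
ee_pos: [0.3918, 0.1823, 0.0513]
ee_rot: [-0.0, 0.706, 0.708, 0.001]
wrist_force: [0.3, -0.0, 0.7]
finger_gap: 0.0427
grip_force: 0.0
[-0.34  0.07  3.33]
```

```bash
python3 -m handwheel '[[50,-0.3,0.05,2,0,0,0],[50,-0.3,0.05,3.3,0,0,0],[50,-0.3,0.05,3.3,0,0,0],[12,-0.3,0.05,3.3,0,0,0],[12,-0.3,0.05,3.3,0,0,0],[12,-0.3,0.05,3.3,0,0,0],[12,-0.3,0.05,3.3,0,0,0],[12,-0.3,0.05,3.3,0,0,0]]'
```

```text
clock: 14.75
ee_pos: [0.393, 0.1785, 0.0195]
ee_rot: [0.0, 0.707, 0.707, 0.002]
wrist_force: [-0.3, -1.2, 7.5]
finger_gap: 0.0237
grip_force: 59.6
```

```bash
python3 -m handwheel '[[12,0,0,-4,0,0,0],[12,0,0,-9,0,0,0],[12,0,0,-14,0,0,0],[12,0,0,-18,0,0,0],[12,-22.2,12,-19,0,0,0],[12,-22.2,12,-19,0,0,0],[12,-22.2,12,-19,0,0,0],[12,-22.2,12,-19,0,0,0],[12,-22.2,12,-19,0,0,0],[12,-22.2,12,-19,0,0,0],[12,-22.2,12,-19,0,0,0],[12,-22.2,12,-19,0,0,0]]'; python3 -c "
from h import *
print(toolshift([.513,-.043,.1525])[0])"
```

```text
clock: 15.95
ee_pos: [0.5111, -0.043, 0.2086]
ee_rot: [-0.0, 0.706, 0.708, 0.0]
wrist_force: [0.9, 0.1, -0.6]
finger_gap: 0.0233
grip_force: 59.5
[-0.    0.19  5.61]
```

```bash
python3 -m handwheel '[[12,0,0.1,3,0,0,0],[12,0,0.1,4.6,0,0,0],[12,0,0.1,5.2,0,0,0],[12,0,0.1,5.4,0,0,0],[12,0,0.1,5.5,0,0,0],[12,0,0.1,5.6,0,0,0],[12,0,0.1,5.6,0,0,0]]'
```

```text
clock: 16.65
ee_pos: [0.5132, -0.0444, 0.1529]
ee_rot: [0.0, 0.707, 0.707, 0.0]
wrist_force: [0.1, 0.7, -1.8]
finger_gap: 0.0234
grip_force: 59.5
```

```bash
python3 -m handwheel '[[12,0,0,0.15,0,0,0],[12,0,0,0.15,0,0,0],[35,0,0,0.15,0,0,0],[45,0,0,0.15,0,0,0],[45,0,0,0.15,0,0,0],[45,0,0,-3,0,0,0],[45,0,0,-8,0,0,0],[45,22,-3,-10,0,0,0],[45,22,-3,-10,0,0,0],[45,22,-3,-10,0,0,0],[45,22,-3,-10,0,0,0],[45,22,-3,-10,0,0,0]]'; python3 - <<'E'
from h import *
im=env.capture("top");m=im.min(2)>120
for a in blobs(im,m,(232,233,245,246),15): print("S",a[:3],np.round(ray("top",a[1],a[2],.018),4))
print("badge",ray("top",248.3,252,.012)); hsv=cv2.cvtColor(im,cv2.COLOR_BGR2HSV);r=(im[...,2]>130)&(im[...,1]<70)
for a in blobs(im,r,(205,205,262,240),30): print("red",a)
print(toolshift([.568,.4024,.13])[0])
E
```

```text
clock: 17.85
ee_pos: [0.4817, 0.1811, 0.2536]
ee_rot: [-0.001, 0.705, 0.709, 0.002]
wrist_force: [0.6, -0.8, 1.1]
finger_gap: 0.0384
grip_force: 0.0
S (np.int32(46), np.float64(238.5), np.float64(239.1)) [0.5678 0.4024 0.018 ]
badge [0.52661245 0.37108216 0.012     ]
red (np.int32(82), np.float64(226.8), np.float64(226.2), np.int64(212), np.int64(220), np.int64(38), np.int64(13))
[21.69  8.83 12.56]
```

```bash
python3 -m handwheel '[[40,21.7,8.8,0,0,0,0.96],[40,21.7,8.8,0,0,0,0.96],[40,21.7,8.8,0,0,0,0.96],[40,21.7,8.8,0,0,0,0.96],[40,21.7,8.8,0,0,0,0.96],[40,21.7,8.8,5,0,0,0.96],[40,21.7,8.8,10,0,0,0.96],[40,21.7,8.8,15,0,0,0.96],[40,21.7,8.8,18,0,0,0.96],[40,21.7,8.8,18,0,0,0.96],[40,21.7,8.8,18,0,0,0.96],[40,21.7,8.8,18,0,0,0.96]]'; python3 -c "
from h import *
print(toolshift([.568,.4024,.0135]))"
```

```text
clock: 19.1
ee_pos: [0.5723, 0.3938, 0.075]
ee_rot: [-0.001, 0.954, 0.3, 0.002]
wrist_force: [0.2, 0.1, 0.4]
finger_gap: 0.034
grip_force: 0.0
(array([ 0.11, -0.95,  6.15]), array([[ 0.819,  0.573,  0.003],
       [ 0.573, -0.819,  0.003],
       [ 0.004, -0.001, -1.   ]]))
```

```bash
python3 -m handwheel '[[40,0,0,0.5,0,0,0],[40,0,0,0.5,0,0,0],[40,0,0,0.5,0,0,0]]'; python3 -c "
from h import *
print(toolshift([.568,.4024,.0135])[0])"
```

```text
clock: 19.4
ee_pos: [0.5712, 0.3926, 0.0682]
ee_rot: [-0.0, 0.954, 0.301, 0.001]
wrist_force: [0.6, 0.3, 0.6]
finger_gap: 0.0344
grip_force: 0.0
[ 0.29 -0.99  5.47]
```

```bash
python3 -m handwheel '[[40,0.3,-1,1,0,0,0],[40,0.3,-1,1,0,0,0],[40,0.3,-1,1,0,0,0],[40,0.3,-1,1,0,0,0]]'; python3 -c "
from h import *
print(toolshift([.568,.4024,.0135])[0], proj('side',[.568,.4024,.0135]))
s=cv2.imread('pics/side0.png');m=s.min(2)>110
print(blobs(s,m,(328,228,341,240),5))"
```

```text
clock: 19.8
ee_pos: [0.5675, 0.4025, 0.0571]
ee_rot: [0.0, 0.954, 0.301, -0.0]
wrist_force: [-0.0, -0.4, -0.1]
finger_gap: 0.0339
grip_force: 0.0
[0.04 0.03 4.36] (np.float64(333.13037380103253), np.float64(236.14822566502176))
[(np.int32(45), np.float64(333.8), np.float64(234.9), np.int64(330), np.int64(231), np.int64(8), np.int64(8))]
```

```bash
python3 -m handwheel '[[40,0,0,2.5,0,0,0],[40,0,0,4.2,0,0,0],[40,0,0,4.2,0,0,0],[10,0,0,4.2,0,0,0],[10,0,0,4.2,0,0,0],[10,0,0,4.2,0,0,0],[10,0,0,4.2,0,0,0],[10,0,0,4.2,0,0,0]]'
```

```text
clock: 20.6
ee_pos: [0.5678, 0.4026, 0.0158]
ee_rot: [-0.0, 0.954, 0.301, 0.0]
wrist_force: [0.3, 0.1, 0.7]
finger_gap: 0.0183
grip_force: 58.6
```

```bash
python3 -m handwheel '[[10,0,0,-4,0,0,0],[10,0,0,-9,0,0,0],[10,0,0,-14,0,0,0],[10,0,0,-19,0,0,0],[10,-28.1,30.6,-21,0,0,-0.96],[10,-28.1,30.6,-21,0,0,-0.96],[10,-28.1,30.6,-21,0,0,-0.96],[10,-28.1,30.6,-21,0,0,-0.96],[10,-28.1,30.6,-21,0,0,-0.96],[10,-28.1,30.6,-21,0,0,-0.96],[10,-28.1,30.6,-21,0,0,-0.96],[10,-28.1,30.6,-21,0,0,-0.96]]'; python3 -m handwheel '[[10,0,0,0,0,0,0],[10,0,0,0,0,0,0],[10,0,0,0,0,0,0]]'; python3 - <<'E'
from h import *
print(toolshift([.513,-.010,.149]))
im=env.capture("side");g=im.min(2).astype(int)
print("clock",env.sense()["clock"])
for c in(280,318,324,330):
    print(c,[round(r+(100-g[r,c])/(g[r+1,c]-g[r,c]),1) for r in range(262,333) if (g[r,c]<100)!=(g[r+1,c]<100)])
E
```

```text
clock: 21.8
ee_pos: [0.5145, 0.0042, 0.2249]
ee_rot: [0.0, 0.707, 0.708, 0.0]
wrist_force: [1.1, -0.7, -0.8]
finger_gap: 0.0182
grip_force: 58.8
clock: 22.1
ee_pos: [0.5153, 0.0076, 0.225]
ee_rot: [0.0, 0.707, 0.708, 0.001]
wrist_force: [0.4, -0.1, -0.8]
finger_gap: 0.0181
grip_force: 58.8
(array([-1.77, -0.24,  7.6 ]), array([[-0.001,  1.   ,  0.001],
       [ 1.   ,  0.001,  0.001],
       [ 0.001,  0.001, -1.   ]]))
clock 22.15
280 [np.float64(275.3), np.float64(280.5), np.float64(309.7), np.float64(332.7)]
318 [np.float64(276.6), np.float64(314.0), np.float64(329.6)]
324 [np.float64(262.6), np.float64(278.8), np.float64(311.9)]
330 [np.float64(269.4), np.float64(274.5), np.float64(282.0), np.float64(307.7)]
```

The small weight is held. With the medium weight alone the pan sits partway. The tin's mass decides between 150 and 200 g, so I'll measure its pan's travel more precisely from image registration of the tin itself.

```bash
python3 - <<'E'
from h import *
a=cv2.imread("pics/side0.png",0);now=env.capture("side");cv2.imwrite("pics/sM.png",now)
I={"L":cv2.imread("pics/s5raw.png",0),"M":cv2.cvtColor(now,cv2.COLOR_BGR2GRAY)}
for box in((282,338,322,386),(284,350,320,390),(280,336,324,362)):
  x0,y0,x1,y1=box;T=a[y0:y1,x0:x1]
  for k,i in I.items():
    w=np.array([[1,0,x0],[0,1,y0-(10 if k=="L" else 5)]],np.float32)
    cc,w=cv2.findTransformECC(T,i,w,cv2.MOTION_AFFINE,(3,200,1e-6),None,3)
    c=np.array([(x1-x0)/2,(y1-y0)/2,1]);print(box,k,round(cc,4),np.round(w@c-c[:2]-[x0,y0],2))
tin=lambda t:np.array(proj("side",[.517,-.1245-.1*np.cos(t),.108-.1*np.sin(t)+.04]))
for t in(.15,.125,.1,.075,0,-.025,-.05,-.075):print(t,np.round(tin(t)-tin(.25),2))
E
```

```text
(282, 338, 322, 386) L 0.9805 [ -0.42 -12.43]
(282, 338, 322, 386) M 0.9914 [-0.52 -5.44]
(284, 350, 320, 390) L 0.9749 [ -2.47 -12.02]
(284, 350, 320, 390) M 0.991 [-1.03 -5.35]
(280, 336, 324, 362) L 0.9383 [ -0.68 -11.99]
(280, 336, 324, 362) M 0.9352 [-0.57 -5.05]
0.15 [-0.19 -3.48]
0.125 [-0.23 -4.44]
0.1 [-0.27 -5.44]
0.075 [-0.3  -6.47]
0 [-0.38 -9.78]
-0.025 [ -0.4  -10.94]
-0.05 [ -0.41 -12.14]
-0.075 [ -0.43 -13.37]
```

```bash
python3 -m handwheel '[[10,-1.6,-0.2,3,0,0,0],[10,-1.6,-0.2,5,0,0,0],[10,-1.6,-0.2,7,0,0,0],[10,-1.6,-0.2,8,0,0,0],[10,-1.6,-0.2,8.5,0,0,0],[10,-1.6,-0.2,8.8,0,0,0],[10,-1.6,-0.2,8.8,0,0,0]]'; python3 - <<'E'
from h import *
s=env.sense();print(s["ee_pos"],s["wrist_force"])
im=env.capture("side");g=im.min(2).astype(int)
for c in(280,318,324,330):
    print(c,[round(r+(100-g[r,c])/(g[r+1,c]-g[r,c]),1) for r in range(262,333) if (g[r,c]<100)!=(g[r+1,c]<100)])
E
```

```text
clock: 22.9
ee_pos: [0.5133, -0.0091, 0.1369]
ee_rot: [0.0, 0.707, 0.707, 0.0]
wrist_force: [0.3, -0.0, -0.1]
finger_gap: 0.0183
grip_force: 58.8
[ 0.51334609 -0.00911287  0.13687825] [ 0.29836821 -0.04045256 -0.05571537]
280 [np.float64(263.2), np.float64(275.4), np.float64(281.3), np.float64(309.8), np.float64(332.7)]
318 [np.float64(276.3), np.float64(314.0), np.float64(329.6)]
324 [np.float64(279.1), np.float64(311.9)]
330 [np.float64(269.4), np.float64(274.4), np.float64(282.0), np.float64(307.7)]
```

```bash
python3 -m handwheel '[[10,0,0,0.2,0,0,0],[10,0,0,0.4,0,0,0],[10,0,0,0.4,0,0,0],[10,0,0,0.4,0,0,0]]'; python3 - <<'E'
from h import *
im=env.capture("side");g=im.min(2).astype(int)
for c in(318,324,330):
    print(c,[round(r+(100-g[r,c])/(g[r+1,c]-g[r,c]),1) for r in range(262,333) if (g[r,c]<100)!=(g[r+1,c]<100)])
E
```

```text
clock: 23.35
ee_pos: [0.5131, -0.0097, 0.1326]
ee_rot: [0.0, 0.707, 0.707, 0.0]
wrist_force: [-0.3, 0.1, -0.4]
finger_gap: 0.0186
grip_force: 58.8
318 [np.float64(276.2), np.float64(313.9), np.float64(329.7)]
324 [np.float64(278.8), np.float64(311.9)]
330 [np.float64(269.4), np.float64(274.4), np.float64(282.0), np.float64(307.7)]
```

```bash
python3 -m handwheel '[[10,0,0,0.1,0,0,0],[10,0,0,0.2,0,0,0],[10,0,0,0.3,0,0,0],[10,0,0,0.3,0,0,0],[10,0,0,0.3,0,0,0]]'; python3 - <<'E'
from h import *
im=env.capture("side");g=im.min(2).astype(int)
for c in(318,324,330):
    print(c,[round(r+(100-g[r,c])/(g[r+1,c]-g[r,c]),1) for r in range(262,333) if (g[r,c]<100)!=(g[r+1,c]<100)])
E
```

```text
clock: 23.9
ee_pos: [0.513, -0.0096, 0.1295]
ee_rot: [-0.0, 0.707, 0.707, -0.0]
wrist_force: [0.8, 0.5, -0.3]
finger_gap: 0.0184
grip_force: 58.8
318 [np.float64(276.7), np.float64(314.3), np.float64(329.6)]
324 [np.float64(278.8), np.float64(311.8)]
330 [np.float64(269.4), np.float64(274.4), np.float64(282.2), np.float64(308.0)]
```

The measured shifts (0.147 rad for 100 g, 0.30 for 200 g) show that the empty beam was not at its stop. The tin is therefore under 175 g, at about 140–150 g by contact height, and 150 g is right. I'll release.

```bash
python3 -m handwheel '[[10,0,0,0.15,0,0,0],[10,0,0,0.15,0,0,0],[25,0,0,0.15,0,0,0],[40,0,0,0.15,0,0,0],[40,0,0,0.15,0,0,0],[40,0,0,-2,0,0,0],[40,0,0,-6,0,0,0],[40,0,0,-11,0,0,0],[40,22,-6,-11,0,0,0],[40,22,-6,-11,0,0,0],[40,22,-6,-11,0,0,0],[40,22,-6,-11,0,0,0]]'; python3 -m handwheel '[[40,0,0,0,0,0,0],[40,0,0,0,0,0,0],[40,0,0,0,0,0,0],[40,0,0,0,0,0,0],[40,0,0,0,0,0,0],[40,0,0,0,0,0,0],[40,0,0,0,0,0,0],[40,0,0,0,0,0,0],[40,0,0,0,0,0,0],[40,0,0,0,0,0,0]]'; python3 - <<'E'
from h import *
a=cv2.imread("pics/side0.png",0);now=env.capture("side");cv2.imwrite("pics/sF.png",now);t=env.capture("top");cv2.imwrite("pics/tF.png",t)
x0,y0,x1,y1=282,338,322,386;T=a[y0:y1,x0:x1]
w=np.array([[1,0,x0],[0,1,y0-9]],np.float32)
cc,w=cv2.findTransformECC(T,cv2.cvtColor(now,cv2.COLOR_BGR2GRAY),w,cv2.MOTION_AFFINE,(3,200,1e-6),None,3)
c=np.array([(x1-x0)/2,(y1-y0)/2,1]);print(round(cc,4),np.round(w@c-c[:2]-[x0,y0],2),np.round(w[:,:2],3))
g=now.min(2).astype(int)
for c in(318,324,330):
    print(c,[round(r+(100-g[r,c])/(g[r+1,c]-g[r,c]),1) for r in range(262,333) if (g[r,c]<100)!=(g[r+1,c]<100)])
# triangulate rims: top-view pan centres give x,y; side rows of rim near/far edges
for nm,b in(("W",(350,225,401,285)),("T",(412,222,470,282))):
    k=max(blobs(t,(t.min(2)>120),b,200),key=lambda q:q[0]); print(nm,k[3:],np.round(ray("top",k[3]+k[5]/2-.5,k[4]+k[6]/2-.5,.113),4))
# knobs/sides of the weights in side view: dark body blobs inside the pan
m=((g<150)&(g>60)).astype(np.uint8)
for a in blobs(now,m,(285,280,325,316),12): print("body",a)
for nm,p in(("M",[.513,-.041,.12]),("S",[.513,-.007,.117])): print(nm,np.round(proj("side",p),1))
E
```

```text
clock: 25.15
ee_pos: [0.4598, 0.1847, 0.2399]
ee_rot: [0.0, 0.707, 0.707, 0.0]
wrist_force: [2.2, 0.6, -0.3]
finger_gap: 0.0344
grip_force: 0.0
clock: 26.15
ee_pos: [0.4604, 0.1834, 0.2396]
ee_rot: [-0.0, 0.707, 0.707, 0.0]
wrist_force: [0.8, -0.2, -0.9]
finger_gap: 0.0344
grip_force: 0.0
0.9847 [-0.68 -8.73] [[ 0.984 -0.033]
 [ 0.034  1.015]]
318 [np.float64(278.7), np.float64(316.7), np.float64(326.4)]
324 [np.float64(262.6), np.float64(281.0), np.float64(314.4), np.float64(332.9)]
330 [np.float64(269.4), np.float64(274.4), np.float64(282.5), np.float64(310.4)]
W (np.int64(351), np.int64(232), np.int64(50), np.int64(46)) [ 0.5116 -0.0279  0.113 ]
T (np.int64(412), np.int64(229), np.int64(52), np.int64(46)) [ 0.5206 -0.214   0.113 ]
body (np.int32(95), np.float64(303.0), np.float64(302.7), np.int64(297), np.int64(298), np.int64(13), np.int64(10))
M [302.8 299. ]
S [304.1 289.9]
```

Tin-pan travel and the pan rows now put the tilt at about −0.01 rad. Last, I'll check numerically that both weights stand upright and the bystanders are unmoved.

```bash
python3 - <<'E'
from h import *
g=cv2.imread("pics/sF.png",0)
print(g[280:312:1,294:315:2])
t0=cv2.imread("pics/top0.png");t=cv2.imread("pics/tF.png")
d=(cv2.absdiff(t0,t).max(2)>70)
print("top diffs",[tuple(int(v) for v in a) for a in blobs(t,d,(20,140,470,335),6)])
print(t.min(2)[244:264:1,362:392:2])
E
```

```text
[[193 202 202 203 205 205 203 203 199 199 191]
 [198 205 201 206 211 212 210 209 200 198 197]
 [206 212 206 207 210 202 210 208 207 208 205]
 [208 212 208 206 207 205 206 207 208 209 210]
 [208 209 208 204 196 205 200 202 209 209 210]
 [209 209 207 197 176 191 183 199 209 209 211]
 [209 208 207 195 160 152 159 195 205 208 210]
 [208 208 206 193 182 168 179 199 202 208 212]
 [208 209 205 184 200 202 205 200 194 208 210]
 [209 208 204 166 201 212 206 186 189 208 210]
 [207 209 202 155 197 210 185 155 186 207 209]
 [208 208 204 168 202 209 177 151 185 210 210]
 [208 208 204 181 197 203 189 175 185 208 211]
 [207 207 205 179 165 176 187 196 190 210 210]
 [208 206 205 177 150 156 190 205 197 208 211]
 [209 206 204 199 189 189 202 205 197 209 209]
 [207 202 200 209 207 207 209 203 190 208 210]
 [207 199 181 204 211 210 207 185 181 209 209]
 [208 198 145 181 199 202 190 156 182 209 210]
 [207 195 128 143 159 164 158 138 179 207 210]
 [207 184 120 127 139 142 141 133 178 207 209]
 [206 166 118 124 137 140 140 133 178 207 210]
 [204 158 115 125 138 141 141 132 173 208 208]
 [204 155 118 125 1
[... 1437 characters left out ...]
6 246]
 [246 247 221 229 245 244 247 215 234 242 244 240 245 246 246]
 [246 246 203 226 247 243 246 192 233 241 245 240 246 246 246]
 [246 246 184 215 245 241 242 177 234 230 244 240 246 246 246]
 [246 247 183 189 235 243 240 172 232 230 242 241 246 246 246]
 [246 247 203 179 233 246 244 184 214 232 242 244 246 246 246]
 [246 247 233 210 243 246 246 210 186 213 243 246 246 246 246]
 [246 246 246 239 247 246 247 235 222 225 246 246 246 246 246]
 [246 246 247 246 247 246 247 247 247 246 246 246 246 246 246]
 [246 246 246 246 246 246 246 246 247 247 246 246 246 246 246]
 [246 246 246 246 246 246 246 246 246 246 246 246 246 246 247]
 [246 246 246 246 246 246 246 246 246 246 246 246 246 246 247]]
```

```bash
python3 - <<'E'
from h import *
a=cv2.imread("pics/side0.png",0)
b=cv2.cvtColor(env.capture("side"),cv2.COLOR_BGR2GRAY)
for nm,(x0,y0,x1,y1) in dict(roll=(260,256,290,276),die=(248,279,266,297),marker=(222,246,252,284),carton=(274,230,300,262),badge_S=(322,215,345,238),padlock=(346,332,374,360),stapler=(335,212,362,242)).items():
    r=cv2.matchTemplate(b[y0-8:y1+8,x0-8:x1+8],a[y0:y1,x0:x1],5);_,v,_,l=cv2.minMaxLoc(r);print(nm,round(v,3),l[0]-8,l[1]-8)
E
```

```text
roll 0.85 0 0
die 0.738 -4 3
marker 0.958 0 0
carton 0.973 0 0
badge_S 0.373 0 0
padlock 0.999 0 0
stapler 0.872 0 0
```

```bash
python3 - <<'E'
from h import *
for f in("side0","s5raw","sM","sF"):
    s=cv2.imread(f"pics/{f}.png").astype(int);r=(s[...,2]>2*s[...,1])&(s[...,2]>60)
    print(f,[a for a in blobs(s,r,(240,272,275,305),10)])
E
```

```text
side0 [(np.int32(86), np.float64(257.0), np.float64(287.3), np.int64(251), np.int64(281), np.int64(12), np.int64(13)), (np.int32(24), np.float64(244.5), np.float64(303.3), np.int64(240), np.int64(302), np.int64(11), np.int64(3))]
s5raw [(np.int32(89), np.float64(256.7), np.float64(287.3), np.int64(250), np.int64(281), np.int64(13), np.int64(13)), (np.int32(24), np.float64(244.5), np.float64(303.3), np.int64(240), np.int64(302), np.int64(11), np.int64(3))]
sM [(np.int32(102), np.float64(256.8), np.float64(287.2), np.int64(251), np.int64(281), np.int64(12), np.int64(13)), (np.int32(24), np.float64(244.5), np.float64(303.3), np.int64(240), np.int64(302), np.int64(11), np.int64(3))]
sF [(np.int32(92), np.float64(257.1), np.float64(287.1), np.int64(251), np.int64(281), np.int64(12), np.int64(13)), (np.int32(23), np.float64(244.5), np.float64(303.3), np.int64(240), np.int64(302), np.int64(11), np.int64(3))]
```

The die and the other bystanders haven't moved, so I'm handing in.

```bash
python3 -c "
from rig import env
print(env.close_job())"
```

```text
the job is handed in; nothing more can be done
None
```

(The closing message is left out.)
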